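# Shift the microtome feed gearbox to the slot marked by the disc

## Task

Push the white-handled selector lever of the microtome's feed gearbox out of the slot it is parked in, through the H-gate, and fully home to the end of the slot whose tile carries the round disc. Only push it with the fingertips, without squeezing or forcing it, and leave the jar, the mould tray and the cardboard box where they stand; then back away from the lever.

Things in the scene. Friction and masses are not known exactly. Their poses are not given: they have to be found in the camera images.
- gate_centre (a point): Centre of the H-gate, on the top of its grey plate (108 x 104 x 12 mm), 87 mm above the table. Axes: z up; x along the H's two legs, pointing away from the robot (turned up to 0.4 rad); y along the crossbar, to the left. The legs lie at y = +30 and -30 mm, the crossbar at x = 0; the lever axis runs from x = -32 to +32 mm in each leg. Crossbar 20 mm wide, legs 16 mm, corners rounded.
- console: White gearbox housing, fixed, 180 mm (x) x 260 mm (y) x 75 mm high, with the H-gate in the middle of its top. Origin: centre of its underside, on the table, right under the gate's centre; same axes as the gate.
- handle_mid (a point): Middle of the lever's upright white cylindrical handle, 24 mm across, from 112 to 172 mm above the table (this point 142 mm up, on its axis). Below it a steel stem 10 mm across runs down into the gate. The lever slides, always upright; it cannot be lifted. It starts in the near left leg (gate x negative, y positive), at its end or up to half-way in.
- gate_lever (a joint): Lever's position along the gate's x, m: 0 in the crossbar, +0.032 at the end of the far slots, -0.032 at the end of the near slots (both hard stops). Slides with about 2.5 N friction and stays where it is left, no spring. The lever can pass sideways along the crossbar only with this within about 0.005 of 0.
- gate_cross (a joint): Lever's position along the gate's y, m: +0.030 in the left leg, -0.030 in the right leg (both hard stops, at the legs' centre lines). About 2.5 N friction, no spring. It can change only while the lever is in the crossbar.
- tile_disc: White tile 38 x 38 x 4 mm with a black disc 26 mm across raised 6 mm, fixed on the housing beside the slot end it marks: the wanted slot. Origin: centre of its underside, 75 mm above the table. The tiles lie at x = +-30, y = +-72 mm in the gate's axes, outboard of the slot ends, this one and the two-bar tile dealt at random to the far right and near right slots; the near left slot has none.
- tile_bar: The like tile with one raised black bar, 32 x 8 mm, always at the far left slot; not wanted. Same size and origin.
- tile_twin: The like tile with two raised parallel black bars, 32 x 7 mm each; not wanted. Same size and origin.
- jar: Loose amber jar with white cap, 56 mm diameter, 85 mm high, standing to the right of the gearbox; leave alone. Origin: centre of its underside.
- mould_tray: Loose steel tray 100 x 75 x 22 mm to the left of the gearbox; leave alone. Origin: centre of its underside.
- clip_box: Loose cardboard box 55 x 85 x 50 mm beyond the gearbox; leave alone. Origin: centre of its underside.

How it is judged:
By the outcome, as a careful person would: the job done as asked, in the order asked, and still so for the second after the job is handed in, with the robot touching nothing.
It also fails if it takes over 54 s, if anything falls off the work surface, if the arm or the gripper's body presses on something with over 40 N, if the wrist force passes 120 N, or if a joint passes its speed limit or range.

## Robot

A 6-joint arm with a two-finger parallel gripper is mounted at the origin on the work surface. World frame = base frame: x ahead of the robot, y to its left, z up, the work surface at z = 0. Lengths are in m, angles in rad, forces in N, time in s.
With the tool pointing down it reaches from about 0.425 to 0.925 m from the base axis. Payload 12.5 kg.
Tool frame: the origin (TCP) lies midway between the tips of the shut fingers; the grasp point (between the pads) lies env.grasp_offset behind it (env.grasp_offset is the distance from the TCP to the grasp point, in m); z points along the fingers, y is the direction in which the jaws open and shut (so a half turn about z gives the same grasp; the last joint's range is limited). The gripper opens to 85 mm and grips with 20 to 120 N. Pads are 22 mm wide; open, the fingers measure 114 mm over their backs; the gripper's body (76 mm by 85 mm) begins 54 mm behind the grasp point. The pads swing forward as they close: fully open they stand 13 mm farther back than shut.
Start: joints at [-0.106, 0.491, 1.559, -0, 1.092, -0.106], TCP at [0.625, 0, 0.231] pointing down, gripper open.
Joint ranges: [-3.1, 3.1], [-0.84, 2.19], [0.05, 2.79], [-1.13, 4.28], [0.06, 2.93], [-2.69, 2.69]. Speed limits (rad/s): [2.22, 2.22, 2.79, 3.14, 3.14, 3.14].

## Interface

Orientations are given as [roll, pitch, yaw] about the fixed x, y, z axes, in that order (R = Rz(yaw) Ry(pitch) Rx(roll)).
In Python, from bench import env, eyes, close_job, models gives the robot as it stands.
- The arm moves only by the tool send_rows, never from a script. Its argument "steps" is text: rows parted by semicolons, each of 5 numbers parted by spaces: the shift along the world's x, y, z in mm, then the turn about the world's z in rad, then the opening in per cent of the stroke, from 0 (shut) to 100 (fully open). A call has exactly 5 rows; each row shifts and turns the commanded pose from where the row before left it; what a row does not reach is not made up. A row lasts 1/10 s, in which the tool goes at most 50 mm and 8.59 degrees, less where a joint would pass 70% of its speed; a pose out of reach is approached as far as the arm can. A call with a gripper value outside its range is refused whole. The fingers move at their own pace and stop on an object; "squeeze" is the grip in N (left out, the last holds). Time passes only in rows, so rows that do not move let the fingers close, or fill a call up. It gives the time, the measured TCP pose, the force and the opening at its end, in the units of the state.
- env.get_obs(): the state, without advancing time (a new reading comes with each control period).
- eyes.capture(name): name is "scene" or "side" or "wrist"; returns (picture, depth): 420x560x3 uint8, red, green, blue; 420x560 float32, m along the optical axis (not along the pixel's ray), 0 where there is no reading.
- eyes.calibration(name): a dict with "mtx" (3x3 intrinsics, pixels), "dist_coeffs" ([k1, k2, p1, p2, k3] as OpenCV has them; the pictures are not rectified), "R" (3x3) and "t" (3): a world point X has camera coordinates R X + t. Camera axes: x right, y down, z forward; pixel columns grow to the right and rows downward; lengths in m; the calibration is good to about 2 mm. A picture is of the moment at which its call begins: read the wrist's pose just before it. calibration takes no time and is no camera call; for the wrist camera it gives the pose at the moment of the call.
- close_job(): hands the job in, once; it reports no verdict.
Trained networks look in the newest picture that a camera, given by its name, has taken for a name from the list of things; names that differ only in an ending like _2 or _b are one class to them, and where a whole thing is asked for, a point or a joint stands for the part that bears it (a point fixed in the world has none). Each returns a list of dicts, best first, with "confidence" (0 to 1); they miss things now and then, are a little off and sometimes report something else, mostly with a low value. They report only what shows in the picture. A call takes as long as a camera call.
- models.find_in(camera, thing): "location" ([column, row] in pixels, amid what is visible of it).
- models.silhouettes(camera, thing): "region" (420x560 bool, what is visible of it) and "location" ([column, row] in pixels, amid what is visible of it).
The state is a dict: "time_s": time; "joints": joint angles; "joint_vel": joint speeds; "joint_efforts": joint torques, N m; "ee_pos": TCP position; "eef_rot": TCP orientation; "wrist_force": force on the tool from outside, world axes, zero at the start; "wrist_torque": the same for the moment, N m; "opening": finger opening in m.
Only numpy, scipy, OpenCV 4.12 (cv2) and the standard library are available. Lean on these libraries where they do the work, as an engineer would, in place of code of your own. Each camera call takes 0.05 s, during which the arm holds its last target. There are 200 camera calls.

## Working session

There is one attempt and no reset: what is moved stays moved. The work goes in short steps, Python scripts to look and compute and a tool call to move; the robot and the scene stay as the last step left them, time stands still between calls to the robot, and variables do not carry over. Pictures are saved under pics/ and viewed, about 8 in all and at most 12, crops included, and the job is handed in when it is done.

Besides the shell and the picture viewer there is one more tool, called as name(argument=value, ...) on one line, values as JSON. send_rows: Moves the arm, as the interface text tells. Its arguments: {"type":"object","properties":{"steps":{"type":"string"},"squeeze":{"type":"number"}},"required":["steps"]}

```bash
mkdir -p pics; ls; cat > h.py <<'E'
import numpy as np, cv2
from bench import env, eyes, close_job, models
def ray(c,px):
    k=eyes.calibration(c);p=cv2.undistortPoints(np.array([[px]],float),np.array(k['mtx']),np.array(k['dist_coeffs']))[0,0]
    R=np.array(k['R']);t=np.array(k['t']).ravel();return -R.T@t, R.T@np.array([p[0],p[1],1.])
def at_z(c,px,z):
    o,d=ray(c,px);return o+d*(z-o[2])/d[2]
def proj(c,X):
    k=eyes.calibration(c);return cv2.projectPoints(np.array(X,float).reshape(-1,1,3),cv2.Rodrigues(np.array(k['R']))[0],np.array(k['t']).ravel(),np.array(k['mtx']),np.array(k['dist_coeffs']))[0].reshape(-1,2)
def cloud(c,depth,mask):
    v,u=np.nonzero(mask&(depth>0));k=eyes.calibration(c)
    p=cv2.undistortPoints(np.c_[u,v].astype(float).reshape(-1,1,2),np.array(k['mtx']),np.array(k['dist_coeffs']))[:,0]
    z=depth[v,u];P=np.c_[p*z[:,None],z];return (P-np.array(k['t']).ravel())@np.array(k['R'])
E
python3 - <<'E'
from h import *
np.set_printoptions(precision=4,suppress=True)
Z={'tile_disc':.081,'tile_bar':.081,'tile_twin':.081,'handle_mid':.142,'jar':.04,'mould_tray':.01,'clip_box':.03,'console':.075}
ims=[]
for c in ('scene','side'):
    im,d=eyes.capture(c);cv2.imwrite(f'pics/{c}0.png',im[...,::-1]);
    for n,z in Z.items():
        for r in models.silhouettes(c,n)[:2]:
            P=cloud(c,d,r['region'])
            print(c,n,round(r['confidence'],2),np.array(r['location']),at_z(c,r['location'],z),'cl',np.median(P,0) if len(P) else None,np.percentile(P,2,axis=0),np.percentile(P,98,axis=0))
print(env.get_obs())
E
```

```text
pics
scene tile_disc 0.46 [303.4 190.7] [0.5669 0.0153 0.081 ] cl [0.5714 0.0103 0.0798] [ 0.5479 -0.007   0.0734] [0.5865 0.0242 0.0858]
scene tile_bar 0.9 [337.7 241.5] [0.6283 0.155  0.081 ] cl [0.6304 0.157  0.0776] [0.6096 0.136  0.0737] [0.6483 0.1732 0.085 ]
scene tile_twin 0.54 [281.4 203.6] [0.6259 0.0043 0.081 ] cl [0.6304 0.0087 0.0793] [ 0.6096 -0.0079  0.0734] [0.6465 0.0253 0.0859]
scene handle_mid 0.58 [343.9 196. ] [0.5704 0.1205 0.142 ] cl [0.5791 0.1169 0.1486] [0.5685 0.1049 0.0829] [0.5861 0.1246 0.1724]
scene handle_mid 0.46 [251.2 183.7] [ 0.6664 -0.0406  0.142 ] cl [ 0.6135 -0.1056  0.0578] [ 0.5292 -0.1647 -0.0023] [ 0.6293 -0.088   0.0854]
scene jar 0.78 [248.4 182.1] [ 0.5985 -0.1205  0.04  ] cl [ 0.614  -0.1046  0.0598] [ 0.581  -0.1372  0.0064] [ 0.6293 -0.0885  0.0854]
scene mould_tray 0.73 [321.4 228.7] [0.5762 0.0767 0.01  ] cl [0.6269 0.1096 0.0731] [ 0.5167 -0.0392  0.0034] [0.6901 0.2129 0.1368]
scene mould_tray 0.68 [400.3 294.5] [0.6052 0.3007 0.01  ] cl [0.6098 0.3002 0.0045] [ 0.557   0.2568 -0.0015] [0.6624 0.3452 0.022 ]
scene clip_box 0.58 [26
[... 1316 characters left out ...]
3 207.2] [0.7591 0.0667 0.03  ] cl [0.7513 0.0543 0.0478] [0.7275 0.0275 0.0038] [0.784  0.1087 0.0511]
side console 0.76 [262.6 215.1] [0.5887 0.0395 0.075 ] cl [0.5893 0.0337 0.074 ] [ 0.5072 -0.0584  0.0034] [0.6809 0.1984 0.1455]
{'time_s': 0.9, 'joints': array([-0.1056,  0.4909,  1.5589,  0.    ,  1.0917, -0.1056]), 'joint_vel': array([0.    , 0.0003, 0.001 , 0.0017, 0.0004, 0.0006]), 'joint_efforts': array([  0.0008, -61.8265, -26.1843,  -0.0001,   0.0004,  -0.    ]), 'ee_pos': array([0.625 , 0.    , 0.2313]), 'eef_rot': array([3.1415, 0.    , 1.5708]), 'wrist_force': array([ 0.0692, -0.4523, -0.2917]), 'wrist_torque': array([-0.0252, -0.027 ,  0.036 ]), 'opening': 0.08537726083849069}
```

```bash
python3 - <<'E'
from h import *
from scipy.optimize import least_squares
a=cv2.imread('pics/scene0.png');b=cv2.imread('pics/side0.png')
cv2.imwrite('pics/v1.png',np.vstack([cv2.resize(a[130:330,200:450],(750,600))])) 
cv2.imwrite('pics/v2.png',cv2.resize(b[110:310,170:420],(750,600)))
E
```

```text
(no output)
```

View pics/v1.png

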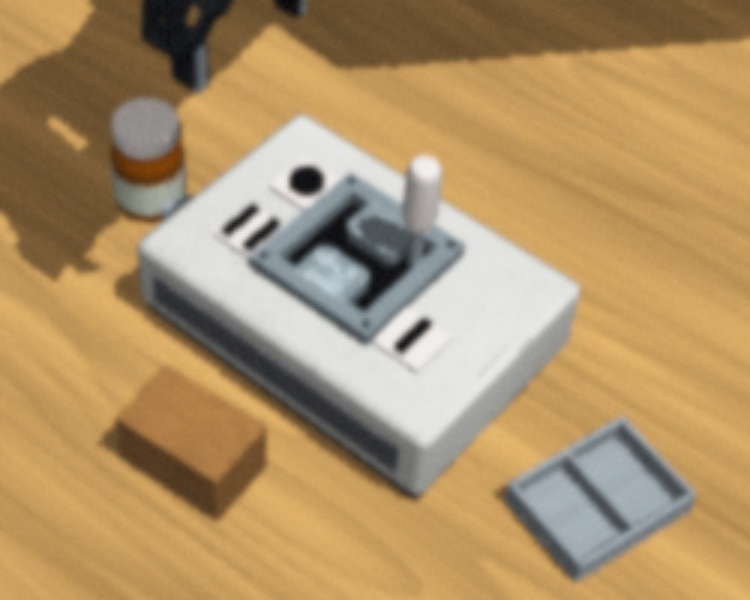

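View pics/v2.png

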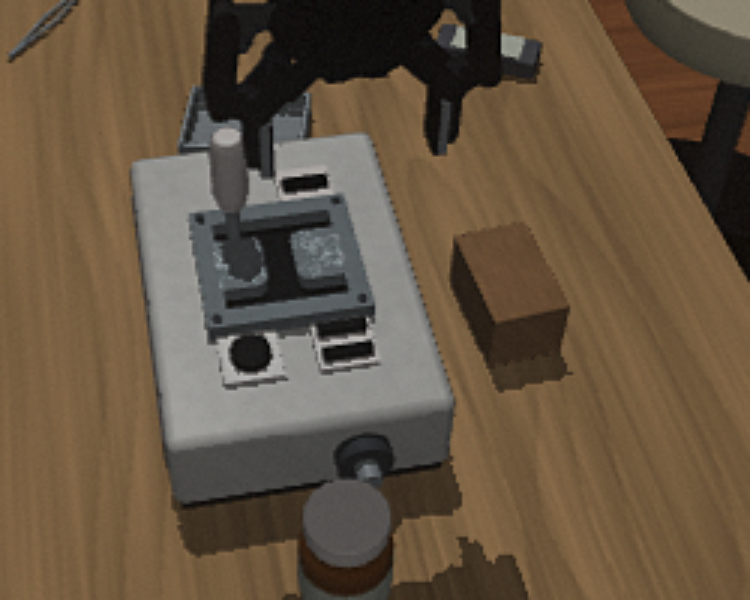

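```bash
python3 - <<'E'
from h import *
from scipy.optimize import least_squares
np.set_printoptions(precision=4,suppress=True)
S=lambda l:np.array(l)/3+[200,130]; D=lambda l:np.array(l)/3+[170,110]
# gate-frame points: far right, near right, near left, far left plate corners; disc, bar tops
G=np.array([[54,-52,87],[-54,-52,87],[-54,52,87],[54,52,87]])*[1,1,1]
def refine(f,names):
    im=cv2.imread(f);g=cv2.cvtColor(im,cv2.COLOR_BGR2GRAY);return g
obs={'scene':S([[250,257],[352,178],[465,245],[365,340],[307,180],[413,335]]),'side':D([[373,315],[205,332],[190,212],[345,197],[250,353],[305,183]])}
M=np.vstack([G,[[-30,-72,81],[30,72,85]]])/1000.; M[4,2]=.085
def W(p):
    c,s=np.cos(p[2]),np.sin(p[2]);return np.c_[p[0]+c*M[:,0]-s*M[:,1],p[1]+s*M[:,0]+c*M[:,1],M[:,2]]
for cs in (['scene'],['side'],['scene','side']):
    r=least_squares(lambda p:np.concatenate([(proj(c,W(p))-obs[c]).ravel() for c in cs]),[.6,.08,0],x_scale=[.01,.01,.1],loss='soft_l1')
    print(cs,r.x,r.fun.reshape(-1,2).round(1).tolist())
g=r.x
# handle axis: top/bottom centre of white cylinder in each cam
for c,t,b in (('scene',S([423,163]),S([420,222])),('side',D([229,135]),D([230,205]))):
    print(c,at_z(c,t,.172),at_z(c,b,.112),'stem',)
# two-view triangulation
def tri(p1,p2):
    o1,d1=ray('scene',p1);o2,d2=ray('side',p2);d1/=np.linalg.norm(d1);d2/=np.linalg.norm(d2)
    s=np.linalg.lstsq(np.c_[d1,-d2],o2-o1,rcond=None)[0];a=o1+d1*s[0];b=o2+d2*s[1];return (a+b)/2,np.linalg.norm(a-b)
h=tri(S([422,193]),D([229,172]));print('handle',h)
R=np.array([[np.cos(g[2]),np.sin(g[2])],[-np.sin(g[2]),np.cos(g[2])]]);print('gate frame',R@(h[0][:2]-g[:2]))
print(env.grasp_offset)
E
```

```text
['scene'] [ 0.6006  0.0858 -0.0212] [[-0.5, 0.3], [-0.4, -1.6], [0.5, 0.7], [0.3, -0.2], [0.2, -0.2], [-0.1, 0.3]]
['side'] [ 0.5959  0.0753 -0.0335] [[0.5, -1.5], [-0.0, -0.1], [-0.3, 1.0], [0.2, 0.0], [-0.9, 0.2], [0.5, 0.0]]
['scene', 'side'] [ 0.5975  0.0824 -0.0245] [[-0.7, -1.5], [-0.7, -3.2], [0.0, -0.9], [-0.2, -2.1], [-0.0, -1.8], [-0.7, -1.5], [0.7, -4.6], [0.6, -2.9], [-0.2, -1.3], [-0.0, -2.6], [-0.3, -2.8], [0.3, -2.4]]
scene [0.5733 0.1125 0.172 ] [0.5695 0.113  0.112 ] stem
side [0.5725 0.1088 0.172 ] [0.5699 0.108  0.112 ] stem
handle (array([0.5702, 0.1113, 0.1393]), np.float64(0.002261720538516315))
gate frame [-0.0281  0.0283]
0.0187
```

send_rows(steps="-20 22 0 0 0; -20 22 0 0 0; -20 22 0 0 0; -20 22 0 0 0; -17 22 0 0 0")

```text
time_s: 1.4
ee_pos: [0.527, 0.1108, 0.2314]
eef_rot: [3.141, -0.0, 1.571]
wrist_force: [1.0, 0.8, -0.1]
opening: 0.012
```

```bash
python3 - <<'E'
from h import *
np.set_printoptions(precision=4,suppress=True)
print(env.get_obs()['ee_pos'],env.get_obs()['wrist_force'])
im,d=eyes.capture('wrist');cv2.imwrite('pics/w1.png',im[...,::-1]);np.save('w1d.npy',d)
for n,z in {'tile_disc':.081,'tile_bar':.081,'tile_twin':.081,'handle_mid':.142,'gate_lever':.142}.items():
    for r in models.silhouettes('wrist',n)[:1]:
        P=cloud('wrist',d,r['region'])
        print(n,round(r['confidence'],2),np.array(r['location']),at_z('wrist',r['location'],z),np.median(P,0),np.percentile(P,2,axis=0),np.percentile(P,98,axis=0))
k=eyes.calibration('wrist');print(-np.array(k['R']).T@np.array(k['t']).ravel(),k['R'])
E
```

```text
[0.527  0.1108 0.2314] [ 0.9735  0.779  -0.1271]
tile_disc 0.49 [336.6 294.6] [0.5829 0.012  0.081 ] [0.5807 0.014  0.0795] [ 0.5746 -0.004   0.0782] [0.5845 0.0241 0.0859]
tile_bar 0.66 [388.6 163. ] [0.6259 0.1527 0.081 ] [0.6273 0.1541 0.0797] [0.6091 0.1349 0.0772] [0.6468 0.1709 0.0864]
tile_twin 0.83 [376.8 296. ] [0.6291 0.0081 0.081 ] [0.6253 0.0073 0.0814] [ 0.6078 -0.0103  0.0777] [0.6448 0.0234 0.0866]
handle_mid 0.83 [341.1 229.1] [0.5735 0.1072 0.142 ] [0.5704 0.115  0.1666] [0.5612 0.1019 0.0794] [0.5829 0.1215 0.1733]
gate_lever 0.6 [340.5 228.8] [0.5731 0.1072 0.142 ] [0.5704 0.1149 0.1667] [0.5614 0.1022 0.0857] [0.5822 0.1212 0.1732]
[0.5284 0.1907 0.3742] [[ 1.     -0.0011  0.0012]
 [-0.0014 -0.9491  0.3149]
 [ 0.0008 -0.3149 -0.9491]]
```

View pics/w1.png

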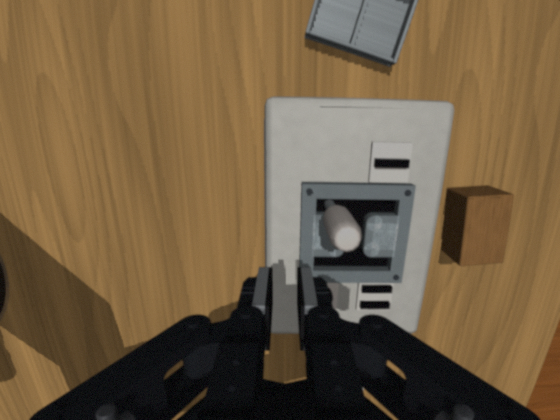

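```bash
cat > fit.py <<'E'
from h import *
from scipy.optimize import least_squares
np.set_printoptions(precision=4,suppress=True)
def fit(c,M,obs):
    M=np.array(M)/1000.;obs=np.array(obs,float)
    def W(p):
        a,s=np.cos(p[2]),np.sin(p[2]);return np.c_[p[0]+a*M[:,0]-s*M[:,1],p[1]+s*M[:,0]+a*M[:,1],M[:,2]]
    r=least_squares(lambda p:(proj(c,W(p))-obs).ravel(),[.6,.08,0],x_scale=[.01,.01,.1],loss='soft_l1')
    return r.x,r.fun.reshape(-1,2).round(1).tolist()
E
python3 - <<'E'
from fit import *
M=[[-54,52,87],[54,52,87],[54,-52,87],[30,72,85],[30,72,79],[30,-72,85],[-90,130,75],[90,130,75]]
M=M[:4]+[M[5]]
print(fit('wrist',M,[[301,184],[413,183],[407,284],[391.5,163],[376,297]]))
d=np.load('w1d.npy');P=cloud('wrist',d,np.ones_like(d,bool))
top=P[(P[:,2]>.155)&(P[:,2]<.18)&(abs(P[:,0]-.571)<.03)&(abs(P[:,1]-.112)<.03)]
print('handle top',len(top),top.min(0),top.max(0),top.mean(0))
st=P[(P[:,2]>.090)&(P[:,2]<.108)&(abs(P[:,0]-.571)<.03)&(abs(P[:,1]-.112)<.03)];print('stem',len(st),st.mean(0) if len(st) else 0)
pl=P[(abs(P[:,2]-.0875)<.004)&(abs(P[:,0]-.6)<.08)&(abs(P[:,1]-.08)<.056)]
for i in range(2): print('plate',np.percentile(pl[:,i],[0.5,2,98,99.5]))
r=cv2.minAreaRect((pl[:,:2]*1000).astype(np.float32));print(r)
co=P[(abs(P[:,2]-.075)<.003)&(abs(P[:,0]-.6)<.1)&(abs(P[:,1]-.08)<.15)];print(cv2.minAreaRect((co[:,:2]*1000).astype(np.float32)),np.percentile(co,[.5,99.5],axis=0))
E
```

```text
(array([0.5981, 0.08  , 0.0017]), [[-0.2, 0.1], [1.6, 1.2], [-5.2, -2.3], [-0.4, -0.5], [1.0, 0.5]])
handle top 925 [0.561  0.0996 0.155 ] [0.5845 0.1215 0.1742] [0.5713 0.1127 0.1688]
stem 29 [0.5707 0.1137 0.0946]
plate [0.5449 0.5461 0.651  0.6522]
plate [0.0279 0.0297 0.1309 0.1315]
((599.0416259765625, 79.22620391845703), (105.14417266845703, 109.00653076171875), 89.2812728881836)
((598.5447998046875, 79.73088073730469), (256.2467041015625, 177.0283966064453), 89.34512329101562) [[ 0.5119 -0.0411  0.0724]
 [ 0.6857  0.207   0.0777]]
```

send_rows(steps="0 0 -25 0 0; 0 0 -25 0 0; 0 0 -25 0 0; 0 0 -25 0 0; 0 0 0 0 0")

```text
time_s: 2.2
ee_pos: [0.5273, 0.1091, 0.1286]
eef_rot: [-3.137, 0.0, 1.57]
wrist_force: [-0.5, -0.9, -0.9]
opening: 0.0001
```

send_rows(steps="2 0 0 0 0; 2 0 0 0 0; 2 0 0 0 0; 2 0 0 0 0; 0 0 0 0 0")

```text
time_s: 2.7
ee_pos: [0.5365, 0.11, 0.1319]
eef_rot: [3.14, -0.0, 1.571]
wrist_force: [0.2, -0.8, -0.7]
opening: 0.0
```

send_rows(steps="2 0 0 0 0; 2 0 0 0 0; 2 0 0 0 0; 2 0 0 0 0; 2 0 0 0 0")

```text
time_s: 3.2
ee_pos: [0.546, 0.11, 0.1313]
eef_rot: [-3.141, 0.0, 1.571]
wrist_force: [-2.8, -0.8, 1.1]
opening: -0.0002
```

send_rows(steps="1 0 0 0 0; 1 0 0 0 0; 1 0 0 0 0; 1 0 0 0 0; 1 0 0 0 0")

```text
time_s: 3.7
ee_pos: [0.5511, 0.11, 0.1313]
eef_rot: [3.142, 0.0, 1.571]
wrist_force: [-2.4, -0.2, 1.3]
opening: 0.0
```

```bash
cat > hw.py <<'E'
from fit import *
import sys
G=np.array([.5985,.080]);yaw=-.012
def look(name):
    o=env.get_obs();im,d=eyes.capture('wrist');cv2.imwrite(f'pics/{name}.png',im[...,::-1])
    out=[]
    for c in ('wrist','scene','side'):
        if c!='wrist':
            im,d=eyes.capture(c);cv2.imwrite(f'pics/{name}{c}.png',im[...,::-1])
        for r in models.silhouettes(c,'handle_mid')[:1]:
            P=cloud(c,d,r['region']);P=P[(P[:,2]>.12)&(P[:,2]<.18)]
            t=P[P[:,2]>.169]
            print(c,round(r['confidence'],2),'loc',np.array(r['location']),'lo',np.percentile(P,2,axis=0),'hi',np.percentile(P,98,axis=0),'top',len(t),t.mean(0) if len(t) else '')
    print('tcp',o['ee_pos'],o['wrist_force'])
look(sys.argv[1])
E
python3 hw.py a
```

```text
wrist 0.83 loc [344.  289.2] lo [0.57   0.112  0.1245] hi [0.5909 0.1229 0.1718] top 364 [0.582  0.1184 0.1706]
scene 0.8 loc [335.8 199.7] lo [0.5779 0.1047 0.1221] hi [0.5955 0.1246 0.172 ] top 39 [0.5853 0.1145 0.1707]
side 0.55 loc [251.6 167.4] lo [0.569 0.098 0.122] hi [0.5914 0.1099 0.1713] top 14 [0.5824 0.1037 0.1708]
tcp [0.5511 0.11   0.1313] [-2.4442 -0.2482  1.3412]
```

View pics/a.png

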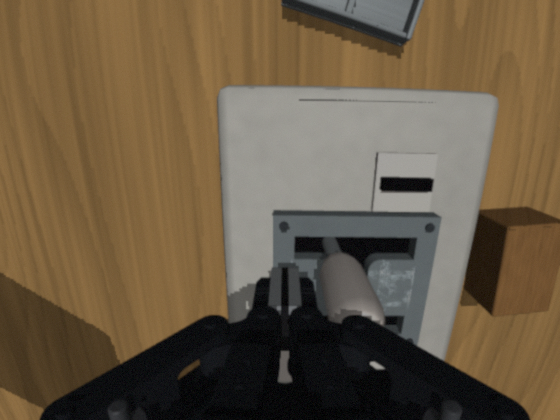

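send_rows(steps="3 0 0 0 0; 3 0 0 0 0; 3 0 0 0 0; 3 0 0 0 0; 3 0 0 0 0")

```text
time_s: 4.5
ee_pos: [0.5663, 0.11, 0.1313]
eef_rot: [3.142, 0.0, 1.571]
wrist_force: [-3.1, -0.5, 1.6]
opening: -0.0
```

send_rows(steps="1 0 0 0 0; 1 0 0 0 0; 0 0 0 0 0; 0 0 0 0 0; 0 0 0 0 0")

```text
time_s: 5.0
ee_pos: [0.568, 0.11, 0.1314]
eef_rot: [3.141, 0.0, 1.571]
wrist_force: [-1.4, -1.3, 2.1]
opening: 0.0
```

```bash
python3 hw.py b; python3 -c "
import cv2
a=cv2.imread('pics/b.png')[190:340,240:460];cv2.imwrite('pics/b_c.png',cv2.resize(a,None,fx=3.5,fy=3.5,interpolation=2))"
```

```text
wrist 0.85 loc [346.2 289.8] lo [0.5871 0.112  0.1245] hi [0.6078 0.1227 0.1716] top 349 [0.5995 0.1182 0.1705]
scene 0.54 loc [330.6 206.4] lo [0.5962 0.105  0.1219] hi [0.6123 0.1243 0.1718] top 34 [0.6022 0.113  0.1705]
side 0.67 loc [260.  167.9] lo [0.5858 0.0976 0.1221] hi [0.6087 0.1106 0.1709] top 18 [0.5998 0.1047 0.1703]
tcp [0.568  0.11   0.1314] [-1.415  -1.2545  2.1181]
```

View pics/b_c.png

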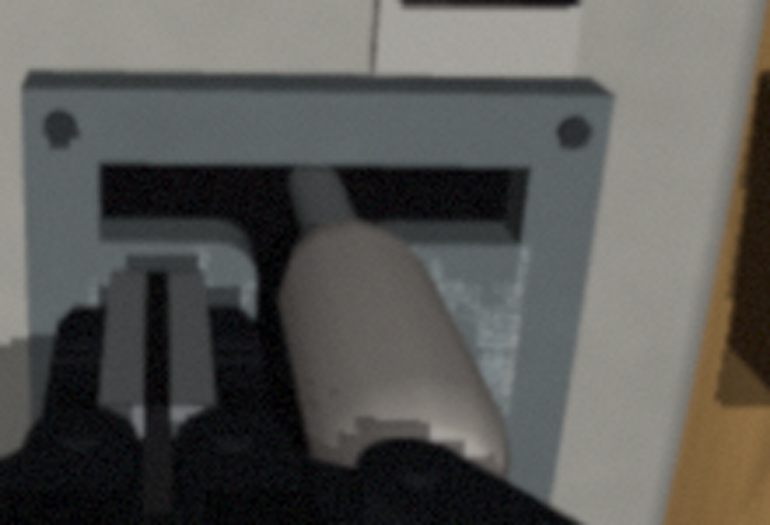

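send_rows(steps="-15 0 0 0 0; -5 25 0 0 0; 0 25 0 0 0; 25 0 0 0 0; 26 0 0 0 0")

```text
time_s: 5.8
ee_pos: [0.5996, 0.1611, 0.1316]
eef_rot: [3.141, -0.0, 1.572]
wrist_force: [-0.2, 0.0, 0.2]
opening: -0.0001
```

send_rows(steps="0 -6 0 0 0; 0 -6 0 0 0; 0 -2 0 0 0; 0 -2 0 0 0; 0 -2 0 0 0")

```text
time_s: 6.3
ee_pos: [0.5987, 0.1418, 0.1315]
eef_rot: [3.141, -0.0, 1.571]
wrist_force: [0.6, 0.2, -0.0]
opening: 0.0002
```

send_rows(steps="0 -3 0 0 0; 0 -3 0 0 0; 0 -3 0 0 0; 0 -3 0 0 0; 0 -3 0 0 0")

```text
time_s: 6.8
ee_pos: [0.5989, 0.127, 0.1313]
eef_rot: [3.142, -0.0, 1.571]
wrist_force: [-0.6, 2.7, 0.3]
opening: 0.0002
```

send_rows(steps="0 -3 0 0 0; 0 -3 0 0 0; 0 -3 0 0 0; 0 -3 0 0 0; 0 -3 0 0 0")

```text
time_s: 7.3
ee_pos: [0.5989, 0.1118, 0.1313]
eef_rot: [-3.142, 0.0, 1.571]
wrist_force: [-0.7, 2.3, 1.2]
opening: 0.0002
```

send_rows(steps="0 -3 0 0 0; 0 -3 0 0 0; 0 -3 0 0 0; 0 -3 0 0 0; 0 -3 0 0 0")

```text
time_s: 7.8
ee_pos: [0.5989, 0.0968, 0.1313]
eef_rot: [-3.141, 0.0, 1.571]
wrist_force: [-1.4, 2.5, 0.2]
opening: -0.0001
```

send_rows(steps="0 -3 0 0 0; 0 -3 0 0 0; 0 -3 0 0 0; 0 -3 0 0 0; 0 -3 0 0 0")

```text
time_s: 8.3
ee_pos: [0.599, 0.0817, 0.1313]
eef_rot: [-3.142, 0.0, 1.571]
wrist_force: [-2.0, 2.4, 1.0]
opening: -0.0
```

```bash
python3 hw.py c
```

```text
wrist 0.91 loc [283.3 368.5] lo [0.5966 0.0567 0.1681] hi [0.6013 0.0697 0.1733] top 316 [0.5989 0.0633 0.1719]
side 0.77 loc [264.9 187.7] lo [0.5853 0.046  0.1219] hi [0.6064 0.0745 0.1721] top 61 [0.5959 0.0567 0.171 ]
tcp [0.599  0.0817 0.1313] [-2.0295  2.4098  1.0043]
```

send_rows(steps="0 -1 0 0 0; 0 -1 0 0 0; 0 -1 0 0 0; 0 -1 0 0 0; 0 -1 0 0 0")

```text
time_s: 9.1
ee_pos: [0.5991, 0.077, 0.1314]
eef_rot: [3.141, -0.0, 1.571]
wrist_force: [-0.9, 3.4, 0.0]
opening: 0.0001
```

send_rows(steps="0 -1 0 0 0; 0 -1 0 0 0; 0 -1 0 0 0; 0 0 0 0 0; 0 0 0 0 0")

```text
time_s: 9.6
ee_pos: [0.599, 0.0739, 0.1313]
eef_rot: [3.142, 0.0, 1.571]
wrist_force: [-1.0, 1.9, 0.1]
opening: 0.0001
```

send_rows(steps="0 -0.5 0 0 0; 0 -0.5 0 0 0; 0 0 0 0 0; 0 0 0 0 0; 0 0 0 0 0")

```text
time_s: 10.1
ee_pos: [0.599, 0.0731, 0.1313]
eef_rot: [3.142, -0.0, 1.571]
wrist_force: [0.1, 3.3, 0.4]
opening: 0.0003
```

send_rows(steps="0 -0.5 0 0 0; 0 -0.5 0 0 0; 0 0 0 0 0; 0 0 0 0 0; 0 0 0 0 0")

```text
time_s: 10.6
ee_pos: [0.599, 0.0726, 0.1314]
eef_rot: [3.141, -0.001, 1.571]
wrist_force: [-0.7, 7.5, 1.2]
opening: -0.0003
```

send_rows(steps="0 20 0 0 0; 25 0 0 0 0; 21 0 0 0 0; 0 -21 0 0 0; 0 -21 0 0 0")

```text
time_s: 11.1
ee_pos: [0.6453, 0.0495, 0.1309]
eef_rot: [-3.141, 0.001, 1.572]
wrist_force: [0.0, -0.8, 0.5]
opening: 0.0003
```

send_rows(steps="-4 -1 0 0 0; -3 0 0 0 0; -3 0 0 0 0; -3 0 0 0 0; -3 0 0 0 0")

```text
time_s: 11.6
ee_pos: [0.6287, 0.0496, 0.1314]
eef_rot: [3.141, 0.0, 1.572]
wrist_force: [1.2, -0.7, 1.1]
opening: -0.0001
```

```bash
python3 hw.py d
```

```text
wrist 0.55 loc [224.8 289.5] lo [0.5885 0.0517 0.1246] hi [0.6096 0.0627 0.1723] top 453 [0.5979 0.058  0.1711]
scene 0.74 loc [309.3 195.2] lo [0.5942 0.0558 0.1213] hi [0.6109 0.0648 0.1687] top 3 [0.6028 0.0615 0.1705]
side 0.76 loc [264.  189.5] lo [0.5853 0.038  0.1225] hi [0.6068 0.0501 0.1715] top 27 [0.5942 0.0448 0.1709]
tcp [0.6287 0.0496 0.1314] [ 1.194  -0.687   1.0599]
```

Contact just about made; push toward the near right end (about 32 mm), slowing before the stop.

send_rows(steps="-3 0 0 0 0; -3 0 0 0 0; -3 0 0 0 0; -3 0 0 0 0; -3 0 0 0 0")

```text
time_s: 12.4
ee_pos: [0.6138, 0.049, 0.1314]
eef_rot: [3.141, -0.0, 1.571]
wrist_force: [2.8, 1.6, 2.1]
opening: 0.0
```

send_rows(steps="-3 0 0 0 0; -2 0 0 0 0; -2 0 0 0 0; -2 0 0 0 0; -2 0 0 0 0")

```text
time_s: 12.9
ee_pos: [0.6029, 0.0491, 0.1313]
eef_rot: [3.141, -0.0, 1.571]
wrist_force: [2.1, 1.7, 2.3]
opening: -0.0
```

send_rows(steps="-1 0 0 0 0; -1 0 0 0 0; -1 0 0 0 0; 0 0 0 0 0; 0 0 0 0 0")

```text
time_s: 13.4
ee_pos: [0.5999, 0.0491, 0.1313]
eef_rot: [-3.141, -0.0, 1.571]
wrist_force: [2.6, 2.0, 2.2]
opening: 0.0004
```

send_rows(steps="-1 0 0 0 0; -0.5 0 0 0 0; -0.5 0 0 0 0; 0 0 0 0 0; 0 0 0 0 0")

```text
time_s: 13.9
ee_pos: [0.598, 0.049, 0.1313]
eef_rot: [3.142, 0.0, 1.571]
wrist_force: [2.3, 1.1, 1.9]
opening: 0.0002
```

send_rows(steps="-0.5 0 0 0 0; -0.5 0 0 0 0; 0 0 0 0 0; 0 0 0 0 0; 0 0 0 0 0")

```text
time_s: 14.4
ee_pos: [0.597, 0.049, 0.1313]
eef_rot: [3.142, -0.0, 1.571]
wrist_force: [1.6, 1.8, 3.0]
opening: 0.0001
```

send_rows(steps="-0.5 0 0 0 0; -0.5 0 0 0 0; 0 0 0 0 0; 0 0 0 0 0; 0 0 0 0 0")

```text
time_s: 14.9
ee_pos: [0.596, 0.049, 0.1313]
eef_rot: [3.142, 0.0, 1.571]
wrist_force: [1.7, 1.9, 2.1]
opening: 0.0
```

send_rows(steps="-0.5 0 0 0 0; -0.5 0 0 0 0; 0 0 0 0 0; 0 0 0 0 0; 0 0 0 0 0")

```text
time_s: 15.4
ee_pos: [0.595, 0.049, 0.1313]
eef_rot: [-3.142, 0.0, 1.571]
wrist_force: [1.7, 2.2, 2.0]
opening: -0.0001
```

send_rows(steps="-0.5 0 0 0 0; -0.5 0 0 0 0; 0 0 0 0 0; 0 0 0 0 0; 0 0 0 0 0")

```text
time_s: 15.9
ee_pos: [0.5941, 0.049, 0.1314]
eef_rot: [3.141, 0.0, 1.571]
wrist_force: [3.4, 1.5, 2.3]
opening: -0.0003
```

send_rows(steps="-0.5 0 0 0 0; -0.5 0 0 0 0; 0 0 0 0 0; 0 0 0 0 0; 0 0 0 0 0")

```text
time_s: 16.4
ee_pos: [0.5935, 0.0489, 0.1316]
eef_rot: [3.14, 0.0, 1.571]
wrist_force: [6.2, -0.2, 2.9]
opening: -0.0
```

send_rows(steps="-0.5 0 0 0 0; 0 0 0 0 0; 0 0 0 0 0; 0 0 0 0 0; 0 0 0 0 0")

```text
time_s: 16.9
ee_pos: [0.5932, 0.0489, 0.1316]
eef_rot: [3.14, 0.0, 1.571]
wrist_force: [6.6, 0.8, 3.0]
opening: -0.0
```

send_rows(steps="5 0 0 0 0; 15 0 0 0 0; 15 0 0 0 0; 0 0 20 0 0; 0 0 0 0 0")

```text
time_s: 17.4
ee_pos: [0.6279, 0.0489, 0.1523]
eef_rot: [3.141, 0.0, 1.571]
wrist_force: [0.2, -1.0, -1.1]
opening: 0.0002
```

send_rows(steps="0 0 40 0 0; 0 0 40 0 0; 0 20 20 0 0; 0 20 0 0 0; 0 0 0 0 0")

```text
time_s: 17.9
ee_pos: [0.6268, 0.0906, 0.2511]
eef_rot: [-3.141, -0.0, 1.573]
wrist_force: [-0.6, -0.5, 0.2]
opening: 0.0002
```

```bash
python3 hw.py e; python3 -c "
import cv2
a=cv2.imread('pics/e.png');b=cv2.imread('pics/escene.png')[130:330,200:450];cv2.imwrite('pics/e2.png',cv2.hconcat([cv2.resize(a,(400,300)),cv2.resize(b,(375,300))]))"
```

```text
wrist 0.91 loc [216.2 262.1] lo [0.5559 0.0432 0.1248] hi [0.5759 0.0611 0.1722] top 385 [0.5649 0.0509 0.1711]
side 0.56 loc [248.2 188.4] lo [0.5519 0.0385 0.1222] hi [0.5739 0.055  0.1719] top 61 [0.5633 0.0487 0.1708]
tcp [0.6268 0.0906 0.2511] [-0.6121 -0.5168  0.1955]
```

View pics/e2.png

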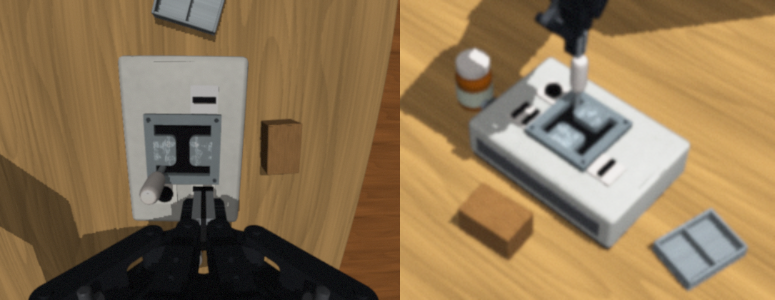

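The lever stands in the near right slot beside the disc tile, at about (153,186) in the left half. The jar, tray and box are where they were, and the gripper is clear.

```bash
python3 -c "
from bench import close_job
print(close_job())"
```

```text
the job is handed in; nothing more can be done
None
```

The lever is at the end of the near right slot, the one with the disc tile, and the job is handed in. I pushed it with the shut fingertips in three strokes:
1. Away from the robot, into the crossbar.
2. Along the crossbar to its right stop.
3. Back towards the robot, to the end stop.

I then backed away and raised the gripper about 12 cm.

**Force:** The wrist force read about 2–3 N while the lever slid. It rose to 7.5 N at the crossbar stop and 6.6 N at the end stop, where the fingertips stopped advancing. It returned to near zero after I backed off.

**Position:** The last wrist picture puts the handle at about (0.565, 0.051) m. That is roughly x = −33 mm and y = −29 mm in the gate's axes, against the nominal −32 and −30 mm. By eye, the jar, tray and box had not moved. The clock stood at about 18 s when I handed in.

**Disagreements:** The scene and side cameras differed by 5–10 mm on the gate's position. I relied on the wrist camera and the contact forces instead. In the last check the network found the handle in the wrist and side pictures but not in the scene one, though it is visible there.

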